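# Gauge a press spindle: go gap, then no-go gap, then rack it as passed

### The job

Check the steel press spindle that stands in the round wooden stand: keeping it upright, push its journal (the round shank below the collar) in through the open mouth of the wide go gap until it stands in the pocket behind, then press it squarely against the mouth of the narrow no-go gap with a steady gauging force of about 6 N for a second, to prove that the lips stop it; never push with more than 15 N in either gap. Then stand it fully home in the free hole of the two-hole wooden block beside the spindle that has already passed, let go, and leave everything else as it was.

Things in the scene. Friction and masses are not known exactly. Their poses are not given: they have to be found in the camera images.
- spindle_head (a point): centre of the squared head of the loose steel spindle (0.12 kg) hanging by its collar in the round beech stand (58 mm high, 56 mm wide, fixed). From the foot up: journal 12 mm diameter, 48 mm long, foot chamfered 2 mm; collar 22 mm diameter, 5 mm thick; head 12 x 12 mm, 44 mm long. Point 75 mm above the foot, 22 mm above the collar's top; z up, x and y square to the head's flats
- spindle_journal (a point): middle of the journal of the same spindle: on the axis, 24 mm above the foot and 51 mm below spindle_head
- go_mouth (a point): mouth of the go gap (left, the wide one, long anvils) of the dark grey gap gauge (fixed): mid-way between the anvils, in the plane of their front faces, at the height of their top. x points into the gap (the way to push), y left, z up. Gap 13 mm wide, 22 mm long, lips of 3 mm radius; behind it a pocket 22 mm wide, 26 mm long, centred at x = 35 mm, open at the top to lift the spindle out
- nogo_mouth (a point): mouth of the no-go gap (right, narrow, anvils only 12 mm long) of the same gauge, 48 mm right (-y) of go_mouth, same plane, height and axes. 9.5 mm wide, rigid lips of 2 mm radius: a 12 mm journal rests on both with its axis at x = -2.3 mm. Anvils: 48 to 62 mm above the bench, the fork is 108 mm wide; under it free space down to the 12 mm foot plate, the column stands at x = 50 mm and beyond
- free_hole (a point): centre of the mouth of the free hole in the beech block (130 x 56 mm, 58 mm high, fixed), level with its top; hole 15 mm diameter, 51 mm deep, 2 mm chamfer. Fully home, the spindle hangs by its collar on the block's top, spindle_head 27 mm above this point. The other hole, 64 mm along this point's +x, holds a spindle of the same form that has passed
- mate_journal (a point): middle of the journal of the spindle that has already passed, in the block's other hole: bystander
- vernier: sliding caliper with a dark display lying on the bench, about 66 x 193 x 14 mm: bystander; origin under its middle
- eyeglass: black watchmaker's loupe, 38 mm in diameter, 32 mm high: bystander; origin under its middle
- oiler: small dark oil pot with a knobbed lid, 37 mm in diameter, 32 mm high: bystander; origin under its middle
There are look-alikes about, which are no part of the job. What is shaped like the part that bears spindle_head but red is not meant.

How it is judged (in metres and radians):
On the way, in this order (a step that is already met when the one before it is completed fails the run):
1. the upright journal is inside the go gap, between its anvils (x of spindle_journal in the frame of go_mouth between 0.004 and 0.022 m and y of spindle_journal in the frame of go_mouth between -0.003 and 0.003 m and z of spindle_journal in the frame of go_mouth between -0.026 and 0.008 m and angle between spindle_journal's own z axis and vertical below 0.15 rad), for 0.03 s.
2. it has gone right through the go gap and stands in the pocket behind (x of spindle_journal in the frame of go_mouth between 0.028 and 0.044 m and y of spindle_journal in the frame of go_mouth between -0.006 and 0.006 m and z of spindle_journal in the frame of go_mouth between -0.026 and 0.008 m and angle between spindle_journal's own z axis and vertical below 0.15 rad), for 0.05 s.
3. it rests squarely against the lips of the no-go gap, pressed with 4.5 to 7.5 N for 0.7 s, and is stopped there (x of spindle_journal in the frame of nogo_mouth between -0.005 and 0.001 m and y of spindle_journal in the frame of nogo_mouth between -0.001 and 0.001 m and z of spindle_journal in the frame of nogo_mouth between -0.026 and 0.008 m and angle between spindle_journal's own z axis and vertical below 0.15 rad and contact force between spindle and gauge between 4.5 and 7.5 N), for 0.7 s.
At the end, for the whole second after the job is handed in: The spindle stands upright (within 0.08 rad) in the free hole of the block, its axis within 3 mm of the hole's centre and its collar within 2 mm of the block's top, at rest and released (horizontal distance between spindle_journal and free_hole below 0.003 m and z of spindle_head in the frame of free_hole below 0.029 m and angle between spindle_journal's own z axis and vertical below 0.08 rad and linear speed of spindle below 0.02 m/s and contact force between spindle and the fingers below 0.05 N); the robot touches nothing.
It fails at once if the spindle is forced: more than 15 N between it and the gauge (contact force between spindle and gauge above 15 N).
It fails at once if the passed spindle is shifted or lifted by more than 8 mm (distance of mate_journal from where it was at the start of the episode above 0.008 m).
It fails at once if the caliper, the loupe or the oil pot is shifted by more than 15 mm (distance of any of vernier, eyeglass, oiler from where it was at the start of the episode above 0.015 m).
It also fails if it takes over 72 s, if anything falls off the work surface, if the arm or the gripper's body presses on something with over 40 N, if the wrist force passes 120 N, or if a joint passes its speed limit or range.

### The arm

A 6-joint arm with a two-finger parallel gripper is mounted at the origin on a cart in front of the work surface, level with it; the furniture and walls round the work are solid. World frame = base frame: x ahead of the robot, y to its left, z up, the work surface at z = 0. Lengths are in mm, angles in rad, forces in N, time in s.
With the tool pointing down it reaches from about 300 to 875 mm from the base axis. Payload 6.4 kg.
Tool frame: the origin (TCP) lies between the finger pads; the fingertips stand 14 mm ahead of it and the grasp point (between the pads) lies 5 mm behind it (robot.tip_reach is the distance from the TCP to the fingertips, in mm); z points along the fingers, y is the line along which they close (so a half turn about z gives the same grasp; the last joint's range is limited). The gripper opens to 85 mm and grips with 20 to 120 N. Pads are 22 mm wide; open, the fingers measure 114 mm over their backs; the gripper's body (76 mm by 85 mm) begins 54 mm behind the grasp point. The pads swing forward as they close: fully open they stand 13 mm farther back than shut.
Start: joints at [-1.392, 0.181, 1.607, -0, 1.354, -0.206], TCP at [215.857, -532.961, 245.288] pointing down, gripper open.
Joint ranges: [-2.99, 2.99], [-0.89, 2.07], [0.3, 2.58], [-1.14, 4.28], [0, 2.63], [-3.12, 3.12]. Speed limits (rad/s): [2.57, 2.57, 3.01, 3.14, 3.14, 3.14].

### API

Orientations are given as a unit quaternion [w, x, y, z].
In Python, from bench import robot gives the robot as it stands.
- The arm moves only by the tool servo_tool, never from a script. Its argument "plan" is a list of rows, each a list of 7 numbers: the turn, a rotation vector about the world's x, y, z in units of 0.1 rad (1.0 is 0.1 rad), then the shift along the world's x, y, z in units of 0.02 m (1.0 is 0.02 m), then the closure, from 0 (fully open) to 1 (shut). A call has 1 to 20 rows; each row shifts and turns the commanded pose from where the row before left it; what a row does not reach is not made up. A row lasts 1/8 s, in which the tool goes at most 62.5 mm and 10.7 degrees, less where a joint would pass 70% of its speed; a pose out of reach is approached as far as the arm can. A call with a number of a shift or a turn outside -1 to 1 is refused whole. A call with a gripper value outside its range is refused whole. The fingers move at their own pace and stop on an object; "newtons" is the grip in N (left out, the last holds). Time passes only in rows, so rows that do not move let the fingers close. It gives the time, the measured TCP pose, the force, the opening and the grip force at its end, in the units of the state.
- robot.state(): the state, without advancing time (a new reading comes with each control period).
- robot.read_camera(name): name is "scene" or "top" or "wrist"; returns a dict with "pixels" (384x512x3 uint8, red, green, blue), "range_z" (384x512 float32, mm along the optical axis (not along the pixel's ray), 0 where there is no reading), "fov_y" (degrees; the focal length in pixels is half the picture's height over the tangent of half this angle, whatever the lens; pixels are square), "cx", "cy" (the principal point, pixels), "position" and "attitude" of the camera in the world. Camera axes: x right, y down, z forward; pixel columns grow to the right and rows downward; lengths in mm; the calibration is good to about 2 mm. The wrist camera is an equidistant fisheye: a pixel r from the principal point sees the ray r / f radians off the axis. A picture is of the moment at which its call begins.
- robot.close_job(): hands the job in; it is judged then, once.
The state is a dict: "clock": time; "qpos": joint angles; "joint_velocities": joint speeds; "joint_torque": joint torques, N m; "tcp_pos": TCP position; "eef_rot": TCP orientation; "force": force on the tool from outside, world axes, zero at the start; "ft_torque": the same for the moment, N m; "width": opening from 0.0 (shut) to 1.0 (fully open); "grasp_force": force on a finger pad.
Only numpy, scipy, OpenCV 4.12 (cv2) and the standard library are available. Lean on these libraries where they do the work, as an engineer would, in place of code of your own. Each camera call takes 0.05 s, during which the arm holds its last target. There are 200 camera calls.

## Working session

There is one attempt and no reset: what is moved stays moved. The work goes in short steps, Python scripts to look and compute and a tool call to move; the robot and the scene stay as the last step left them, time stands still between calls to the robot, and variables do not carry over. Pictures are saved under pics/ and viewed, at most 10 in all, crops included, and the job is handed in when it is done.

Besides the shell and the picture viewer there is one more tool, called after "Call:" as name(argument=value, ...), one argument or row to a line, values as JSON. servo_tool: Moves the arm, as the interface text tells. Shifts and turns lie within -1 to 1; 1 stands for 0.02 m of shift or 0.1 rad of turn. Its arguments: {"type":"object","properties":{"plan":{"type":"array"},"newtons":{"type":"number"}},"required":["plan"]}

```bash
ls; mkdir -p pics
cat > h.py <<'E'
import numpy as np, cv2
from scipy.spatial.transform import Rotation as R
from bench import robot
def cam(n):
    c=robot.read_camera(n); c['f']=192/np.tan(np.radians(c['fov_y'])/2)
    a=np.array(c['attitude'],float); c['R']=R.from_quat(a,scalar_first=True).as_matrix() if a.size==4 else a.reshape(3,3)
    c['p']=np.array(c['position'],float); return c
def ray(c,u,v): return c['R']@np.array([(u-c['cx'])/c['f'],(v-c['cy'])/c['f'],1])
def onz(c,u,v,z):
    d=ray(c,u,v); return c['p']+d*(z-c['p'][2])/d[2]
def cloud(c):
    v,u=np.mgrid[:384,:512]; z=c['range_z'].astype(float)
    P=np.stack([(u-c['cx'])/c['f']*z,(v-c['cy'])/c['f']*z,z],-1)@c['R'].T+c['p']
    P[z==0]=np.nan; return P
E
python3 - <<'E'
from h import *
print(robot.state())
for n in('scene','top'):
    c=cam(n); np.save(n+'.npy',c,allow_pickle=True)
    print(n,c['p'],c['attitude'],c['fov_y'],c['cx'],c['cy'])
    cv2.imwrite(f'pics/{n}.png',cv2.resize(c['pixels'][:,:,::-1],(800,600)))
E
```

```text
pics
{'clock': 0.0, 'qpos': array([-1.39227157e+00,  1.81539352e-01,  1.60800201e+00,  2.24866124e-05,
        1.35379242e+00, -2.06284623e-01]), 'joint_velocities': array([-0.00144534,  0.00145716, -0.00038333,  0.00095847, -0.00147114,
        0.00107157]), 'joint_torque': array([ 9.45533357e-04, -4.44865572e+01, -3.51335800e+01, -4.82006055e-05,
        9.20016901e-03, -2.28892532e-05]), 'tcp_pos': array([ 215.78100037, -532.41311528,  244.38797588]), 'eef_rot': array([-8.70330407e-04,  9.81547342e-01,  1.91217304e-01,  2.30594657e-05]), 'force': array([ 0.47181748, -0.21997642,  0.24695341]), 'ft_torque': array([0.0427584 , 0.03372397, 0.00327127]), 'grasp_force': 0.0, 'width': 1.0013961001218967}
scene [ 593.08919338 -438.98159586  911.92334088] [-0.24786862  0.96772982  0.04173273 -0.01784715] 48.036942542679924 254.12746230155204 190.36736724706768
top [ 401.37161216   20.12239078 1210.07825211] [ 0.04165171 -0.70124552  0.70974583 -0.05273249] 43.208699169036834 248.84385010937663 190.684542148326
```

View pics/top.png

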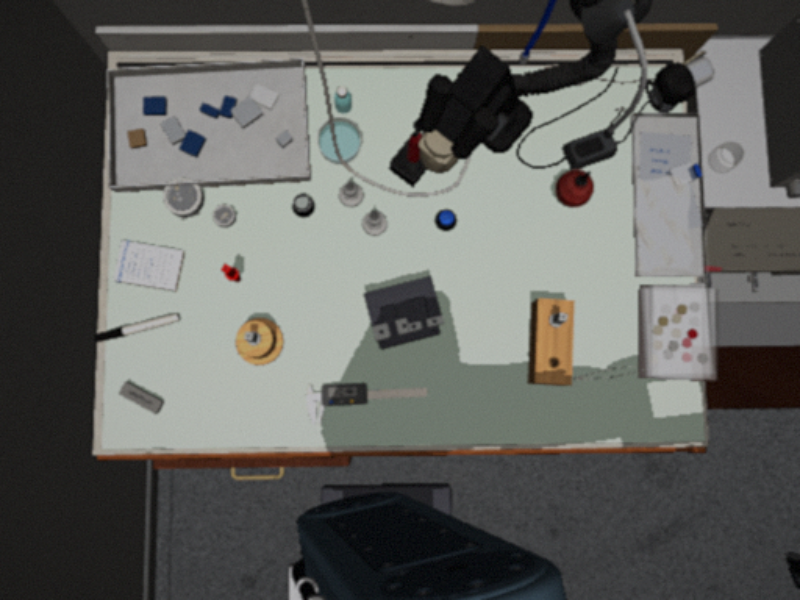

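View pics/scene.png

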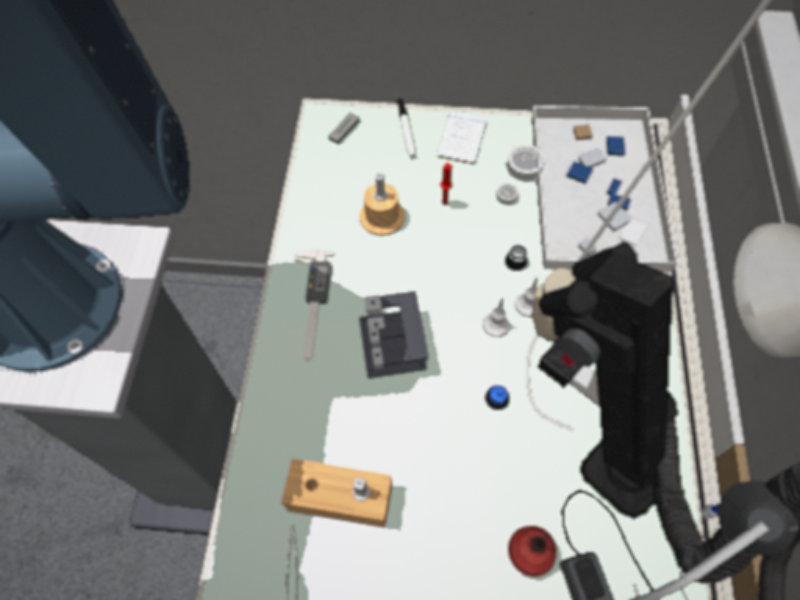

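The top view shows the stand and spindle at about (258,338), gauge at (405,310) with its fork toward the robot, block at (553,340) with its free hole at (554,362), and caliper at (345,393). The red look-alike is at (232,270).

Run:
```python
from h import *
T=np.load('top.npy',allow_pickle=True).item(); S=np.load('scene.npy',allow_pickle=True).item()
def crop(c,u,v,w=30): return cv2.resize(c['pixels'][v-w:v+w,u-w:u+w,::-1],(266,266),interpolation=cv2.INTER_CUBIC)
k=1.5625
a=np.hstack([crop(T,258,197),crop(T,165,216),crop(T,354,218)])
b=np.hstack([crop(S,252,213),crop(S,244,130),crop(S,216,315,36)])
cv2.imwrite('pics/m.png',np.vstack([a,b]))
for n,c in(('T',T),('S',S)):
    P=cloud(c); hsv=cv2.cvtColor(c['pixels'],cv2.COLOR_RGB2HSV).astype(int)
    X,Y,Z=P[...,0],P[...,1],P[...,2]
    print(n,'bench z',np.nanmedian(Z[(abs(X-450)<100)&(abs(Y)<60)&(Z<20)]))
    wood=(hsv[...,0]>8)&(hsv[...,0]<25)&(hsv[...,1]>90)
    for nm,ylo,yhi in(('stand',100,400),('block',-400,-100)):
        m=wood&(Z>50)&(Z<66)&(Y>ylo)&(Y<yhi)&(X>250)&(X<550)
        q=P[m]; print(nm,m.sum(),np.median(q[:,2]),cv2.minAreaRect(q[:,:2].astype(np.float32)))
        if nm=='stand': print(' circ',cv2.minEnclosingCircle(q[:,:2].astype(np.float32)))
        cy,cx=np.nanmean(np.where(m),1); 
        h=(Z>75)&(abs(X-q[:,0].mean())<70)&(abs(Y-q[:,1].mean())<70)&(Z<150)
        r=P[h]; print(' head',h.sum(),r.mean(0),r[:,2].max(), r[r[:,2]>r[:,2].max()-8].mean(0))
    m=(Z>54)&(Z<70)&(abs(Y-20)<110)&(X>330)&(X<520)
    q=P[m]; print('gauge',m.sum(),np.median(q[:,2]),cv2.minAreaRect(q[:,:2].astype(np.float32)))
    np.save(n+'g.npy',q)
```

```text
T bench z 1.0642862937164637
stand 339 58.069629970084634 ((496.5505676269531, 206.75613403320312), (52.616207122802734, 53.802059173583984), 62.403411865234375)
 circ ((497.29931640625, 207.96778869628906), 27.96124267578125)
 head 45 [496.56449453 206.77322544 100.95686992] 110.12885529895016 [496.98052877 207.92001214 106.68409583]
block 1149 57.9737296670387 ((487.0284423828125, -249.56268310546875), (57.042030334472656, 127.97290802001953), 86.16204071044922)
 head 53 [ 518.88866323 -250.58041559   98.8186162 ] 110.48828415011121 [ 519.31258203 -252.55421596  107.10869047]
gauge 233 61.81698924540274 ((506.6191101074219, -24.95513916015625), (26.826505661010742, 109.23754119873047), 0.6022076606750488)
S bench z 0.9708942947355581
stand 241 58.11089980523832 ((496.9856872558594, 204.5687255859375), (47.02213668823242, 52.217803955078125), 5.6323628425598145)
 circ ((497.692138671875, 204.6992645263672), 27.222129821777344)
 head 67 [497.66592432 204.15136245  95.78371151] 110.43225626178923 [497.078249   205.76965138 106.72447667]
block 1681 58.250653234381275 ((487.7392578125, -251.3268280029297), (56.14348602294922, 128.45962524414062), 85.30146026611328)
 head 75 [ 520.50022067 -255.12356797  100.46120422] 111.46721013209549 [ 520.00783827 -253.84500665  107.24458303]
gauge 261 62.16503355506052 ((517.9578247070312, -26.490501403808594), (27.08708381652832, 109.02495574951172), 13.98646354675293)
```

View pics/m.png

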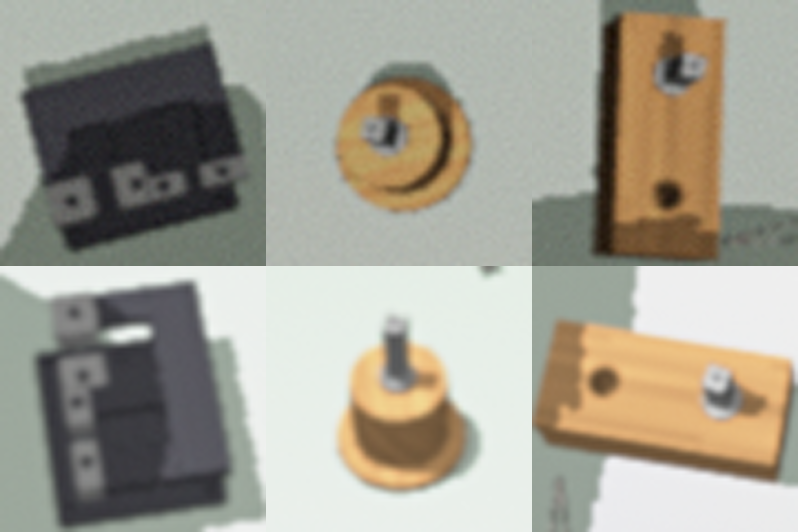

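Row of light anvils lies on the robot side of the gauge, sloping about 11° in the top view; go gap on the left in that view. Next I rectify onto known planes to get the points.

```bash
cat >> h.py <<'E'
def rect(c,x0,y0,half,z,n=266):
    # picture: right = -y, up = +x, centred at (x0,y0)
    i=(np.arange(n)-n/2)*2*half/n; V,U=np.meshgrid(i,i,indexing='ij')
    W=np.stack([x0-V,y0-U,np.full_like(U,z)],-1)-c['p']; q=W@c['R']
    return cv2.remap(c['pixels'][:,:,::-1].copy(),(q[...,0]/q[...,2]*c['f']+c['cx']).astype(np.float32),(q[...,1]/q[...,2]*c['f']+c['cy']).astype(np.float32),cv2.INTER_CUBIC)
def grid(im,half,step):
    n=im.shape[0]
    for k in np.arange(-half,half+1,step):
        p=int(n/2+k*n/2/half); 
        for t in (slice(0,6),slice(n-6,n)): im[t,p:p+1]=(0,0,255); im[p:p+1,t]=(0,0,255)
    return im
E
python3 - <<'E'
from h import *
T=np.load('top.npy',allow_pickle=True).item(); S=np.load('scene.npy',allow_pickle=True).item()
rows=[]
for c in(T,S):
    rows.append(np.hstack([grid(rect(c,490,-25,70,62),70,10),grid(rect(c,497,206,30,107),30,10),grid(rect(c,487,-250,70,58),70,10)]))
cv2.imwrite('pics/r.png',np.vstack(rows))
for n,c in(('T',T),('S',S)):
    P=cloud(c); Z=P[...,2]; g=cv2.cvtColor(c['pixels'],cv2.COLOR_RGB2GRAY).astype(int)
    box=(abs(P[...,0]-490)<75)&(abs(P[...,1]+25)<75)
    print(n,np.histogram(Z[box],bins=[-5,5,8,16,30,46,52,57,60,61,62,63,64,66,70,90]))
    for lo in (70,85,100):
        m=(box&(Z>57)&(Z<66)&(g>lo)).astype(np.uint8)
        k,l,st,ce=cv2.connectedComponentsWithStats(m)
        print(lo,m.sum(),np.median(g[box&(Z>57)&(Z<66)]))
        v,u=np.where(m); q=np.array([onz(c,a,b,62)[:2] for a,b in zip(u,v)],np.float32)
        print(cv2.minAreaRect(q),[ (s[4],onz(c,*e,62)[:2].round(1)) for s,e in zip(st[1:],ce[1:]) if s[4]>5])
    # free hole and mate
    for z,name in((58,'hole'),):
        m=(abs(P[...,0]-487)<60)&(abs(P[...,1]+250)<22)&(g<75)
        k,l,st,ce=cv2.connectedComponentsWithStats(m.astype(np.uint8))
        print(name,[(s[4],onz(c,*e,z)[:2].round(1)) for s,e in zip(st[1:],ce[1:]) if s[4]>8])
    for x,y in((497,206),(519,-253)):
        m=(abs(P[...,0]-x)<25)&(abs(P[...,1]-y)<25)&(Z>102)
        v,u=np.where(m); q=np.array([onz(c,a,b,107)[:2] for a,b in zip(u,v)],np.float32)
        print('head',len(q),cv2.minAreaRect(q),q.mean(0))
E
```

```text
T (array([2132,  110,  543,   21,    0,    8,   75,  285,  147,  130,  101,
         68,   60,   15,    0]), array([-5,  5,  8, 16, 30, 46, 52, 57, 60, 61, 62, 63, 64, 66, 70, 90]))
70 248 58.0
((540.6614990234375, -20.077125549316406), (74.35781860351562, 108.07259368896484), 13.384519577026367) [(np.int32(17), array([532.7,  32.4])), (np.int32(48), array([520.4, -68.4])), (np.int32(95), array([512.8, -25. ])), (np.int32(82), array([505. ,  15.2]))]
85 185 58.0
((540.6785278320312, -20.072368621826172), (74.36196899414062, 108.05000305175781), 13.406381607055664) [(np.int32(11), array([528.7,  31.8])), (np.int32(18), array([521.9, -75.5])), (np.int32(52), array([512.6, -20. ])), (np.int32(13), array([517.5, -60.7])), (np.int32(72), array([504.5,  15.3])), (np.int32(14), array([513.8, -41.4]))]
100 92 58.0
((515.9673461914062, -11.419136047363281), (126.75445556640625, 60.00535202026367), 71.12692260742188) [(np.int32(10), array([522.7, -76.3])), (np.int32(17), array([513. , -16.4])), (np.int32(6), array([513.5, -42.8])), (np.int32(44), array([504.8,  16.2]))]
hole [(np.int32(27), ar
[... 834 characters left out ...]
20263672), 13.951547622680664) [(np.int32(392), array([540.9,   4.1])), (np.int32(120), array([513.5, -26. ])), (np.int32(63), array([521. , -69.1]))]
100 279 89.0
((538.5505981445312, -22.18054962158203), (72.86172485351562, 108.78208923339844), 11.959260940551758) [(np.int32(113), array([510.6,  16.3])), (np.int32(8), array([560.7,  35.9])), (np.int32(100), array([512.9, -25.3])), (np.int32(53), array([520.5, -69.3]))]
hole []
head 27 ((496.3858642578125, 204.50840759277344), (11.816330909729004, 15.003546714782715), 5.726407527923584) [497.11172 205.55296]
head 48 ((520.5155639648438, -253.7173614501953), (12.215178489685059, 12.584794044494629), 69.35289001464844) [ 520.2163  -253.97627]
```

View pics/r.png

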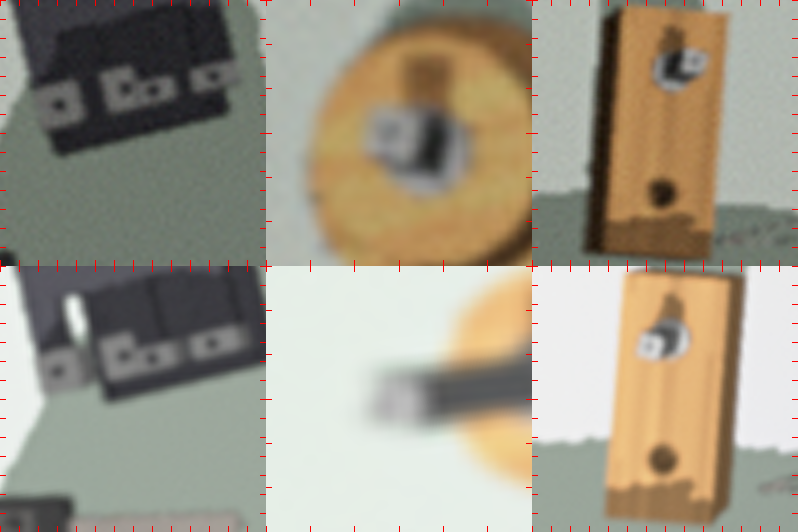

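Rectified views: fork front-edge slope is about 13.7°, go gap near x≈499, y≈-6, no-go near x≈510, y≈-52. Free hole is near (456,-249), spindle near (497,206.5) with its head nearly square to the world axes. Moving off now, stopping midway for a closer look.

Call:
servo_tool(
  plan=[
    [0, 0, 0.35, 0.5, 1, 0, 0],
    [0, 0, 0.35, 0.5, 1, 0, 0],
    [0, 0, 0.35, 0.5, 1, 0, 0],
    [0, 0, 0.35, 0.5, 1, 0, 0],
    [0, 0, 0.35, 0.5, 1, 0, 0],
    [0, 0, 0.35, 0.5, 1, 0, 0],
    [0, 0, 0.35, 0.5, 1, 0, 0],
    [0, 0, 0.35, 0.5, 1, 0, 0],
    [0, 0, 0.35, 0.5, 1, 0, 0],
    [0, 0, 0.35, 0.5, 1, 0, 0],
    [0, 0, 0.35, 0.5, 1, 0, 0],
    [0, 0, 0.35, 0.5, 1, 0, 0],
    [0, 0, 0.35, 0.5, 1, 0, 0],
    [0, 0, 0.35, 0.5, 1, 0, 0],
    [0, 0, 0.35, 0.5, 1, 0, 0],
    [0, 0, 0.35, 0.5, 1, 0, 0],
    [0, 0, 0.35, 0.5, 1, 0, 0],
    [0, 0, 0.35, 0.5, 1, 0, 0],
    [0, 0, 0.35, 0.5, 1, 0, 0],
    [0, 0, 0.35, 0.5, 1, 0, 0],
  ],
)

```text
clock: 2.6
tcp_pos: [416.1, -131.6, 245.3]
eef_rot: [0.0, 0.856, 0.517, 0.0]
force: [-0.6, -0.6, -0.2]
width: 0.998
grasp_force: 0.0
```

```bash
cat >> h.py <<'E'
def wproj(c,W):
    q=(np.asarray(W,float)-c['p'])@c['R']; r=np.hypot(q[...,0],q[...,1])+1e-9; a=np.arctan2(r,q[...,2])*c['fw']/r
    return q[...,0]*a+c['cx'],q[...,1]*a+c['cy']
def wcam():
    c=cam('wrist'); c['fw']=c['f']; return c
def wrect(c,x0,y0,half,z,n=266):
    i=(np.arange(n)-n/2)*2*half/n; V,U=np.meshgrid(i,i,indexing='ij')
    u,v=wproj(c,np.stack([x0-V,y0-U,np.full_like(U,z)],-1))
    return cv2.remap(c['pixels'][:,:,::-1].copy(),u.astype(np.float32),v.astype(np.float32),cv2.INTER_CUBIC)
def wcloud(c):
    v,u=np.mgrid[:384,:512]; a=(u-c['cx'])/c['fw']; b=(v-c['cy'])/c['fw']; t=np.hypot(a,b)+1e-9; z=c['range_z'].astype(float)
    k=np.tan(t)/t; P=np.stack([a*k*z,b*k*z,z],-1)@c['R'].T+c['p']; P[(z==0)|(t>1.4)]=np.nan; return P
E
python3 - <<'E'
from h import *
c=wcam(); np.save('w1.npy',c,allow_pickle=True); s=robot.state()
print(s['clock'],s['tcp_pos'],s['eef_rot'],c['p'],c['attitude'],c['fov_y'],c['fw'])
cv2.imwrite('pics/w1.png',np.hstack([c['pixels'][:,:,::-1],cv2.resize(wrect(c,510,-25,70,62),(384,384))])[:, :896] if 0 else cv2.resize(np.hstack([c['pixels'][:,:,::-1],cv2.resize(wrect(c,510,-25,70,62),(384,384))]),(800,343)))
P=wcloud(c);Z=P[...,2]
m=(Z>56)&(Z<68)&(abs(P[...,0]-540)<75)&(abs(P[...,1]+20)<75)
q=P[m]; print(m.sum(),np.median(q[:,2]),cv2.minAreaRect(q[:,:2].astype(np.float32)))
m=(Z>54)&(Z<62)&(abs(P[...,0]-487)<80)&(abs(P[...,1]+250)<45)
q=P[m]; print(m.sum(),len(q)and(np.median(q[:,2]),cv2.minAreaRect(q[:,:2].astype(np.float32))))
E
```

```text
2.65 [ 416.72691366 -129.74122664  245.30006101] [-4.18936265e-04  8.55293257e-01  5.18143564e-01  7.18165821e-04] [453.82860025 -60.97010777 374.51061869] [ 0.15493339  0.9583938  -0.23671164 -0.03800739] 65.70646984690485 297.3186396354542
4738 60.88139145825724 ((540.7823486328125, -22.414993286132812), (76.38002014160156, 108.88067626953125), 14.124921798706055)
3630 (np.float64(58.6826989167233), ((487.60650634765625, -252.7972412109375), (57.88207244873047, 131.27207946777344), 85.72534942626953))
```

View pics/w1.png

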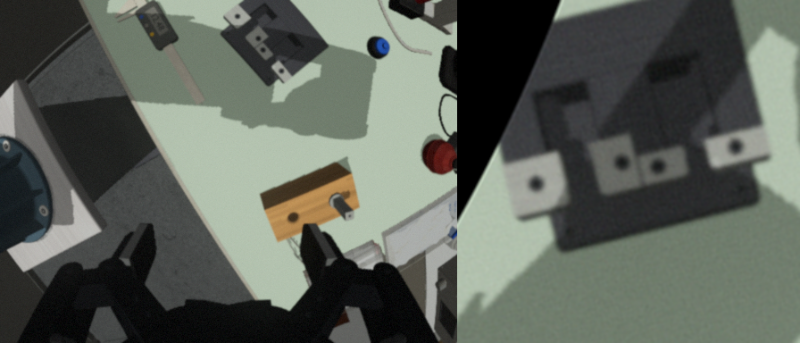

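The wrist view confirms the gauge in the right tile: go mouth at about (583,201), no-go mouth at about (697,172), giving go ≈ (499,-6.5), no-go ≈ (510.6,-53) and yaw 0.24. It also matches the block. On to the spindle.

Call:
servo_tool(
  plan=[
    [0, 0, 0.287, 0.238, 1, 0, 0],
    [0, 0, 0.287, 0.238, 1, 0, 0],
    [0, 0, 0.287, 0.238, 1, 0, 0],
    [0, 0, 0.287, 0.238, 1, 0, 0],
    [0, 0, 0.287, 0.238, 1, 0, 0],
    [0, 0, 0.287, 0.238, 1, 0, 0],
    [0, 0, 0.287, 0.238, 1, 0, 0],
    [0, 0, 0.287, 0.238, 1, 0, 0],
    [0, 0, 0.287, 0.238, 1, 0, 0],
    [0, 0, 0.287, 0.238, 1, 0, 0],
    [0, 0, 0.287, 0.238, 1, 0, 0],
    [0, 0, 0.287, 0.238, 1, 0, 0],
    [0, 0, 0.287, 0.238, 1, 0, 0],
    [0, 0, 0.287, 0.238, 1, 0, 0],
    [0, 0, 0.287, 0.238, 1, 0, 0],
    [0, 0, 0.287, 0.238, 1, 0, 0],
    [0, 0, 0.287, 0.238, 1, 0, 0],
    [0, 0, 0, 0, 0, 0, 0],
  ],
)

```text
clock: 4.9
tcp_pos: [496.7, 208.2, 245.2]
eef_rot: [-0.0, 0.706, 0.709, -0.0]
force: [-0.9, -0.1, -0.6]
width: 1.003
grasp_force: 0.0
```

Run:
```python
from h import *
c=wcam(); np.save('w2.npy',c,allow_pickle=True); s=robot.state()
print(s['clock'],s['tcp_pos'],R.from_quat(s['eef_rot'],scalar_first=True).as_matrix().round(3),c['p'])
a=cv2.resize(c['pixels'][:,:,::-1],(400,300)); b=np.hstack([grid(wrect(c,497,206,30,107,200),30,10),grid(wrect(c,497,206,40,58,200),40,10)])
cv2.imwrite('pics/w2.png',np.hstack([a,cv2.copyMakeBorder(b,0,100,0,0,0)]))
P=wcloud(c);Z=P[...,2]
g=(abs(P[...,0]-497)<25)&(abs(P[...,1]-206)<25)
q=P[g&(Z>103)&(Z<112)]; print(len(q),np.median(q[:,2]),q.mean(0),cv2.minAreaRect(q[:,:2].astype(np.float32)))
for i in range(4): robot.read_camera('wrist'); print(robot.state()['tcp_pos'])
```

```text
4.95 [496.56894475 207.44753779 245.11039282] [[-0.003  1.    -0.   ]
 [ 1.     0.003 -0.   ]
 [-0.    -0.    -1.   ]] [496.55911458 288.09163665 374.38735637]
169 107.50594873109577 [496.15754588 206.71942531 107.2492852 ] ((496.0901794433594, 206.40249633789062), (11.843350410461426, 11.936173439025879), 84.42015838623047)
[496.55175367 207.01063629 245.11681835]
[496.5958826  206.71875045 245.16844938]
[496.65996753 206.54677837 245.22906001]
[496.6878036  206.49466033 245.24424094]
```

View pics/w2.png

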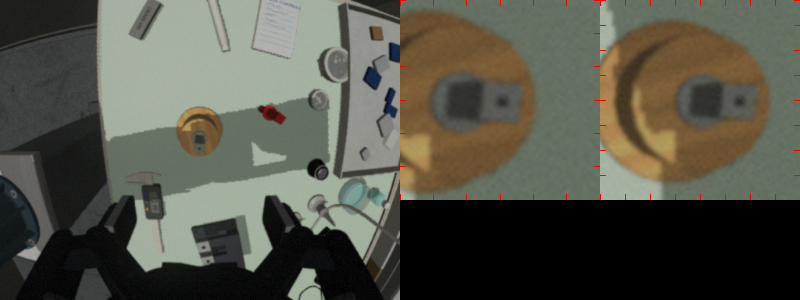

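Spindle head at (500,103) in the middle tile, i.e. (496.2,206.6), top at z 107, as it must be; the tool stands over it. Descending and gripping.

Call:
servo_tool(
  plan=[
    [0, 0, 0, 0, 0, -1, 0.3],
    [0, 0, 0, 0, 0, -1, 0.4],
    [0, 0, 0, 0, 0, -1, 0.4],
    [0, 0, 0, 0, 0, -1, 0.4],
    [0, 0, 0, 0, 0, -1, 0.4],
    [0, 0, 0, 0, 0, -1, 0.4],
    [0, 0, 0, 0, 0, -1, 0.4],
    [0, 0, 0, 0, 0, -1, 0.4],
    [0, 0, 0, 0, 0, -0.1, 0.4],
    [0, 0, 0, 0, 0, 0, 0.4],
    [0, 0, 0, 0, 0, 0, 1],
    [0, 0, 0, 0, 0, 0, 1],
    [0, 0, 0, 0, 0, 0, 1],
    [0, 0, 0, 0, 0, 0, 1],
    [0, 0, 0, 0, 0, 0, 1],
    [0, 0, 0, 0, 0, 0, 1],
    [0, 0, 0, 0, 0, 0, 1],
  ],
  newtons=90,
)

```text
clock: 7.28
tcp_pos: [497.4, 207.2, 84.2]
eef_rot: [0.0, 0.706, 0.708, 0.001]
force: [-1.6, -1.0, 6.5]
width: 0.123
grasp_force: 87.7
```

Call:
servo_tool(
  plan=[
    [0, 0, 0, 0, 0, 0.5, 1],
    [0, 0, 0, 0, 0, 1, 1],
    [0, 0, 0, 0, 0, 1, 1],
    [0, 0, 0, 0, 0, 1, 1],
    [0, 0, 0, 0, 0, 0.5, 1],
    [0, 0, 0.2, -0.11, -0.92, 0, 1],
    [0, 0, 0.2, -0.11, -0.92, 0, 1],
    [0, 0, 0.2, -0.11, -0.92, 0, 1],
    [0, 0, 0.2, -0.11, -0.92, 0, 1],
    [0, 0, 0.2, -0.11, -0.92, 0, 1],
    [0, 0, 0.2, -0.11, -0.92, 0, 1],
    [0, 0, 0.2, -0.11, -0.92, 0, 1],
    [0, 0, 0.2, -0.11, -0.92, 0, 1],
    [0, 0, 0.2, -0.11, -0.92, 0, 1],
    [0, 0, 0.2, -0.11, -0.92, 0, 1],
    [0, 0, 0.2, -0.11, -0.92, 0, 1],
    [0, 0, 0.2, -0.11, -0.92, 0, 1],
    [0, 0, 0, 0, 0, 0, 1],
    [0, 0, 0, 0, 0, 0, 1],
    [0, 0, 0, 0, 0, 0, 1],
  ],
)

```text
clock: 9.78
tcp_pos: [470.3, -13.1, 163.2]
eef_rot: [-0.0, 0.616, 0.787, 0.0]
force: [0.6, 0.2, -1.7]
width: 0.123
grasp_force: 87.6
```

Run:
```python
from h import *
c=wcam(); s=robot.state(); np.save('w3.npy',c,allow_pickle=True); t=cam('scene'); np.save('s3.npy',t,allow_pickle=True)
print(s['clock'],s['tcp_pos'],s['force'],s['width'],s['grasp_force'],c['p'])
x,y,z=s['tcp_pos']
a=cv2.resize(c['pixels'][:,:,::-1],(400,300))
b=grid(wrect(c,499,-10,40,62,300),40,10)
d=cv2.resize(t['pixels'][150:300,180:330,::-1],(400,400),interpolation=cv2.INTER_CUBIC)[:300]
cv2.imwrite('pics/w3.png',np.vstack([np.hstack([a,d]),np.hstack([b,np.zeros((300,500,3),np.uint8)])]))
```

```text
9.825 [470.33279111 -13.1619348  163.21199583] [ 0.05343846  0.05176449 -1.16566805] 0.12524333795683762 87.64297842979431 [451.13260997  64.32637247 292.39111211]
```

View pics/w3.png

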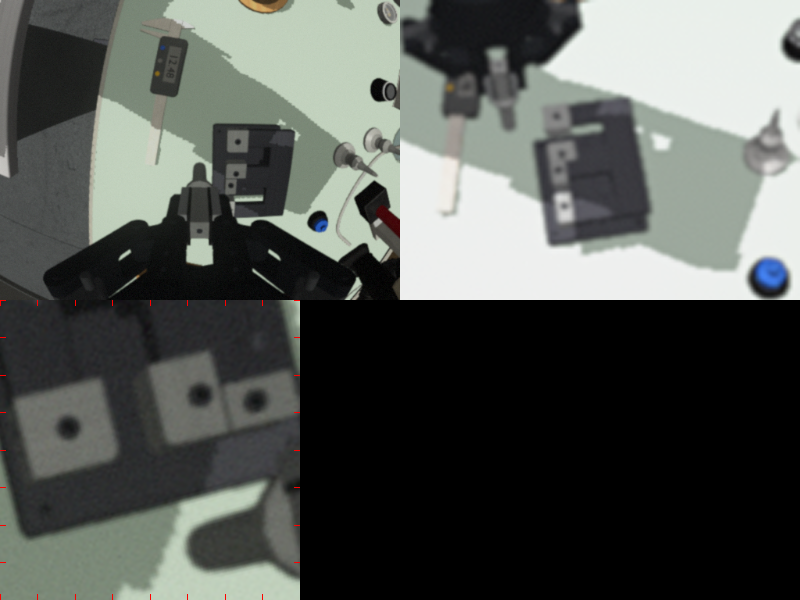

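The wrist view shows the spindle held upright (journal at (199,175) top-left). In the rectified tile, the go mouth is at about (143,453), between the anvil corners (118,460) and (168,447). Computing the offset between journal and mouth in that same camera.

Run:
```python
from h import *
for f,isw in(('w3.npy',1),('s3.npy',0)):
    c=np.load(f,allow_pickle=True).item(); P=wcloud(c) if isw else cloud(c); Z=P[...,2]
    for x0,y0 in((470.3,-13.1),):
        for lo,hi in((93,105),(105,120),(120,134)):
            m=(abs(P[...,0]-x0)<20)&(abs(P[...,1]-y0)<20)&(Z>lo)&(Z<hi); q=P[m]
            d=np.array([x0,y0])-c['p'][:2]; d/=np.linalg.norm(d); n=np.array([-d[1],d[0]])
            l=(q[:,:2]-[x0,y0])@n; a=(q[:,:2]-[x0,y0])@d
            if len(q)<5: print('few',len(q)); continue
            lm=(np.percentile(l,3)+np.percentile(l,97))/2; near=np.median(a[abs(l-lm)<2])+6
            print(f,lo,len(q),'width',np.ptp(l).round(1),'axis',(np.array([x0,y0])+n*lm+d*near).round(2))
    g=cv2.cvtColor(c['pixels'],cv2.COLOR_RGB2GRAY).astype(int)
    b=(Z>57)&(Z<67)&(abs(P[...,0]-540)<80)&(abs(P[...,1]+22)<75); q=P[b]
    print('fork',np.median(q[:,2]),cv2.minAreaRect(q[:,:2].astype(np.float32)))
# edge profiles across gap from wrist tile, gauge frame
c=np.load('w3.npy',allow_pickle=True).item(); th=.242; ex=np.array([np.cos(th),np.sin(th)]); ey=np.array([-ex[1],ex[0]])
def samp(o,X,Y):
    X,Y=np.broadcast_arrays(X,Y)
    W=np.concatenate([o+X[...,None]*ex+Y[...,None]*ey,np.full(X.shape+(1,),62.)],-1)
    u,v=wproj(c,W); return cv2.remap(cv2.cvtColor(c['pixels'],cv2.COLOR_RGB2GRAY),u.astype(np.float32),v.astype(np.float32),cv2.INTER_CUBIC).astype(float)
o=np.array([498.5,-7.5]); s=np.arange(-14,14.1,.25)
for xs in((5,8),(9,12),(13,16),(17,20)):
    p=samp(o,np.arange(xs[0],xs[1],.5)[:,None],s[None]).mean(0); g=np.gradient(p); h=len(s)//2
    print('go x',xs,'edges y',s[np.argmin(g[:h])],s[h+np.argmax(g[h:])] ,'|', s[np.argmax(g[:h])],s[h+np.argmin(g[h:])])
for ys in((-20,-14),(-13,-9),(10,14),(14,20)):
    p=samp(o,s[None],np.arange(ys[0],ys[1],.5)[:,None]).mean(0); g=np.gradient(p); k=abs(s)<8; print('front y',ys,s[k][np.argmax(g[k])])
```

```text
w3.npy 93 98 width 11.3 axis [470.43 -14.4 ]
w3.npy 105 146 width 10.9 axis [470.55 -14.59]
w3.npy 120 67 width 10.1 axis [470.56 -14.69]
fork 60.85300199698986 ((541.0287475585938, -21.92078399658203), (76.810791015625, 108.70098876953125), 13.952361106872559)
s3.npy 93 12 width 11.2 axis [471.11 -11.97]
s3.npy 105 22 width 11.2 axis [470.84 -12.09]
s3.npy 120 9 width 10.6 axis [470.76 -12.45]
fork 60.67015250105999 ((541.6693725585938, -20.590599060058594), (76.03778076171875, 109.60279846191406), 13.920427322387695)
go x (5, 8) edges y -7.0 5.5 | -4.75 1.5
go x (9, 12) edges y -7.0 5.5 | -14.0 14.0
go x (13, 16) edges y -7.0 5.5 | -12.75 14.0
go x (17, 20) edges y -7.0 5.5 | -1.0 0.5
front y (-20, -14) -0.25
front y (-13, -9) -0.25
front y (10, 14) -0.25
front y (14, 20) -0.5
```

Call:
servo_tool(
  plan=[
    [0, 0, 0, 0.01, -0.04, -1, 1],
    [0, 0, 0, 0, 0, -1, 1],
    [0, 0, 0, 0, 0, -1, 1],
    [0, 0, 0, 0.29, 0.072, 0, 1],
    [0, 0, 0, 0.29, 0.072, 0, 1],
    [0, 0, 0, 0.29, 0.072, 0, 1],
    [0, 0, 0, 0, 0, 0, 1],
    [0, 0, 0, 0, 0, 0, 1],
    [0, 0, 0, 0, 0, 0, 1],
  ],
)

```text
clock: 11.0
tcp_pos: [487.8, -10.3, 103.4]
eef_rot: [-0.0, 0.617, 0.787, -0.0]
force: [-0.3, -0.1, -2.3]
width: 0.123
grasp_force: 87.7
```

```bash
cat >> h.py <<'E'
th=.242; ex=np.array([np.cos(th),np.sin(th)]); ey=np.array([-ex[1],ex[0]])
def report():
    c=wcam(); s=robot.state(); P=wcloud(c); Z=P[...,2]; g=cv2.cvtColor(c['pixels'],cv2.COLOR_RGB2GRAY)
    f=s['force'][:2]; x0=s['tcp_pos'][:2]; print('t',s['clock'],'tcp',s['tcp_pos'].round(2),'F gauge',f@ex,f@ey,s['force'][2],'in go frame',(x0-[498.4,-8.3])@ex,(x0-[498.4,-8.3])@ey)
    return c,s,P
E
python3 - <<'E'
from h import *
c,s,P=report(); Z=P[...,2]; x0=s['tcp_pos'][:2]; zt=s['tcp_pos'][2]
m=(np.hypot(P[...,0]-x0[0],P[...,1]-x0[1])<14)&(Z<zt-27)&(Z>zt-68); q=P[m]; print(len(q))
d=x0-c['p'][:2]; d/=np.linalg.norm(d); n=np.array([-d[1],d[0]])
for lo,hi in((zt-68,zt-50),(zt-50,zt-27)):
    r=q[(q[:,2]>lo)&(q[:,2]<hi)]; l=(r[:,:2]-x0)@n; a=(r[:,:2]-x0)@d; lm=(np.percentile(l,3)+np.percentile(l,97))/2
    ax=x0+n*lm+d*(np.median(a[abs(l-lm)<2])+6); e=ax-[498.4,-8.3]; print(len(r),np.ptp(l),ax,'go frame',e@ex,e@ey)
for i in range(3): robot.read_camera('wrist'); print(robot.state()['force'].round(2))
E
```

```text
t 11.05 tcp [487.83 -10.27 103.34] F gauge 0.9493300357985274 0.193152249223265 -1.736959446478619 in go frame -10.732436278871493 0.6206276212727294
310
166 17.87157618839948 [490.98013822 -11.81674883] go frame -8.046422320576339 -1.6361414971622348
144 17.174868725175074 [491.31314008 -11.4801359 ] go frame -7.642456376663116 -1.3891394208673629
[-0.11  0.09 -1.73]
[-0.48  0.39 -1.91]
[ 0.41 -1.02 -1.53]
```

Call:
servo_tool(
  plan=[
    [0, 0, 0, 0.096, 0.038, 0, 1],
    [0, 0, 0, 0.1, 0.0247, 0, 1],
    [0, 0, 0, 0.1, 0.0247, 0, 1],
    [0, 0, 0, 0.05, 0.0123, 0, 1],
  ],
)

```text
clock: 11.7
tcp_pos: [495.1, -8.2, 103.3]
eef_rot: [0.0, 0.617, 0.787, 0.0]
force: [-0.0, 0.0, -2.0]
width: 0.126
grasp_force: 87.7
```

Call:
servo_tool(
  plan=[
    [0, 0, 0, 0.05, 0.0123, 0, 1],
    [0, 0, 0, 0.05, 0.0123, 0, 1],
  ],
)

```text
clock: 11.95
tcp_pos: [496.9, -7.7, 103.3]
eef_rot: [-0.0, 0.617, 0.787, -0.0]
force: [0.4, 0.1, -1.9]
width: 0.123
grasp_force: 87.7
```

Call:
servo_tool(
  plan=[
    [0, 0, 0, 0.05, 0.0123, 0, 1],
    [0, 0, 0, 0.05, 0.0123, 0, 1],
  ],
)

```text
clock: 12.2
tcp_pos: [499.0, -7.2, 103.3]
eef_rot: [0.0, 0.617, 0.787, 0.0]
force: [0.2, -0.9, -2.3]
width: 0.124
grasp_force: 87.7
```

Call:
servo_tool(
  plan=[
    [0, 0, 0, 0.05, 0.0123, 0, 1],
    [0, 0, 0, 0.05, 0.0123, 0, 1],
  ],
)

```text
clock: 12.45
tcp_pos: [500.8, -6.7, 103.2]
eef_rot: [-0.0, 0.617, 0.787, -0.0]
force: [0.2, 1.2, -0.8]
width: 0.127
grasp_force: 87.7
```

Call:
servo_tool(
  plan=[
    [0, 0, 0, 0.05, 0.0123, 0, 1],
    [0, 0, 0, 0.05, 0.0123, 0, 1],
  ],
)

```text
clock: 12.7
tcp_pos: [502.8, -6.2, 103.2]
eef_rot: [-0.0, 0.617, 0.787, -0.0]
force: [-1.0, 0.5, -2.1]
width: 0.125
grasp_force: 87.7
```

Call:
servo_tool(
  plan=[
    [0, 0, 0, 0.05, 0.0123, 0, 1],
    [0, 0, 0, 0.05, 0.0123, 0, 1],
  ],
)

```text
clock: 12.95
tcp_pos: [504.8, -5.7, 103.2]
eef_rot: [-0.0, 0.617, 0.787, -0.0]
force: [-1.4, 1.3, -0.5]
width: 0.125
grasp_force: 87.7
```

Call:
servo_tool(
  plan=[
    [0, 0, 0, 0.05, 0.0123, 0, 1],
    [0, 0, 0, 0.05, 0.0123, 0, 1],
    [0, 0, 0, 0.05, 0.0123, 0, 1],
    [0, 0, 0, 0.05, 0.0123, 0, 1],
  ],
)

```text
clock: 13.45
tcp_pos: [508.9, -4.7, 103.2]
eef_rot: [-0.0, 0.617, 0.787, -0.0]
force: [-1.0, 1.9, -1.5]
width: 0.128
grasp_force: 87.7
```

Run:
```python
from h import *
F=[]
for i in range(6): robot.read_camera('wrist'); F.append(robot.state()['force'])
F=np.array(F); print(F.round(1).tolist(), 'mean gauge x,y', F[:,:2].mean(0)@ex,F[:,:2].mean(0)@ey, robot.state()['tcp_pos'],robot.state()['clock'])
```

```text
[[-1.0, 2.3, -2.7], [-0.8, 1.4, -1.7], [-0.5, 1.4, -2.2], [-0.1, 1.4, -2.2], [-1.3, 1.0, -2.1], [-0.3, 1.4, -1.9]] mean gauge x,y -0.29893224494018905 1.5976293007703286 [508.92736281  -4.74565018 103.25919695] 13.75
```

Call:
servo_tool(
  plan=[
    [0, 0, 0, 0.044, 0.032, 0, 1],
    [0, 0, 0, 0.1, 0.0247, 0, 1],
    [0, 0, 0, 0.1, 0.0247, 0, 1],
    [0, 0, 0, 0.1, 0.0247, 0, 1],
    [0, 0, 0, 0.1, 0.0247, 0, 1],
  ],
)

```text
clock: 14.38
tcp_pos: [518.1, -2.2, 103.3]
eef_rot: [0.0, 0.617, 0.787, 0.0]
force: [1.0, 0.2, -1.7]
width: 0.127
grasp_force: 87.7
```

Call:
servo_tool(
  plan=[
    [0, 0, 0, 0.1, 0.0247, 0, 1],
    [0, 0, 0, 0.1, 0.0247, 0, 1],
    [0, 0, 0, 0.1, 0.0247, 0, 1],
    [0, 0, 0, 0.1, 0.0247, 0, 1],
  ],
)

```text
clock: 14.88
tcp_pos: [525.9, -0.2, 103.3]
eef_rot: [-0.0, 0.617, 0.787, -0.0]
force: [0.0, -0.4, -1.7]
width: 0.125
grasp_force: 87.7
```

Call:
servo_tool(
  plan=[
    [0, 0, 0, 0.1, 0.0247, 0, 1],
    [0, 0, 0, 0.1, 0.0247, 0, 1],
    [0, 0, 0, 0.1, 0.0247, 0, 1],
    [0, 0, 0, 0, 0, 0, 1],
    [0, 0, 0, 0, 0, 0, 1],
    [0, 0, 0, 0, 0, 0, 1],
  ],
)

```text
clock: 15.62
tcp_pos: [531.7, 1.3, 103.3]
eef_rot: [-0.0, 0.617, 0.787, -0.0]
force: [-0.1, -0.1, -1.4]
width: 0.122
grasp_force: 87.7
```

Run:
```python
from h import *
c,s,P=report()
F=np.array([(robot.read_camera('wrist'),robot.state()['force'])[1] for i in range(5)]); print(F[:,:2].mean(0)@ex,F[:,:2].mean(0)@ey,F[:,2].mean())
np.save('w4.npy',c,allow_pickle=True)
x,y=498.4,-8.3
cv2.imwrite('pics/w4.png',np.hstack([c['pixels'][:,:,::-1][60:360,150:450],grid(wrect(c,515,-10,40,62,300),40,10)]))
```

```text
t 15.675 tcp [531.7    1.27 103.28] F gauge -0.02778345324843777 -0.3659068539030798 -2.0731578475994343 in go frame 34.623884099733836 1.3126998044515026
-0.28478889922188527 0.01469502586334615 -1.7284763602670998
```

View pics/w4.png

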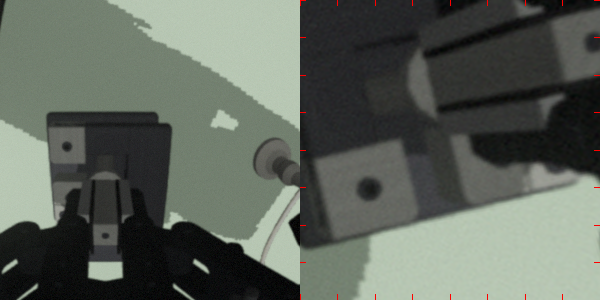

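Journal stands in the pocket (tile 2, about (425,85)), no force. Lifting out and going before the no-go mouth.

Call:
servo_tool(
  plan=[
    [0, 0, 0, 0, 0, 0.5, 1],
    [0, 0, 0, 0, 0, 1, 1],
    [0, 0, 0, 0, 0, 1, 1],
    [0, 0, 0, 0, 0, 0, 1],
    [0, 0, 0, -0.416, -0.596, 0, 1],
    [0, 0, 0, -0.416, -0.596, 0, 1],
    [0, 0, 0, -0.416, -0.596, 0, 1],
    [0, 0, 0, -0.416, -0.596, 0, 1],
    [0, 0, 0, -0.416, -0.596, 0, 1],
    [0, 0, 0, 0, 0, 0, 1],
    [0, 0, 0, 0, 0, -1, 1],
    [0, 0, 0, 0, 0, -1, 1],
    [0, 0, 0, 0, 0, -0.5, 1],
    [0, 0, 0, 0, 0, 0, 1],
    [0, 0, 0, 0, 0, 0, 1],
    [0, 0, 0, 0, 0, 0, 1],
    [0, 0, 0, 0, 0, 0, 1],
  ],
)

```text
clock: 18.05
tcp_pos: [490.6, -58.4, 103.8]
eef_rot: [0.0, 0.617, 0.787, 0.0]
force: [-0.3, 0.3, -2.4]
width: 0.125
grasp_force: 87.9
```

Run:
```python
from h import *
c,s,P=report()
F=np.array([(robot.read_camera('wrist'),robot.state()['force'])[1] for i in range(8)]); print('bias',F.mean(0),F[:,:2].mean(0)@ex,F[:,:2].mean(0)@ey,F.std(0)); print(robot.state()['tcp_pos'])
```

```text
t 18.1 tcp [490.44 -58.39 103.68] F gauge 0.56508711330213 0.26281949310032315 -1.9342986708721353 in go frame -19.735419039950408 -46.72654947845244
bias [ 0.25473931  0.07148084 -1.56631136] 0.26444638042658203 0.008350973214055764 [0.31328205 0.60728698 0.45577672]
[490.17061396 -58.34422484 103.28735833]
```

Call:
servo_tool(
  plan=[
    [0, 0, 0, 0.15, 0.037, 0, 1],
    [0, 0, 0, 0.15, 0.037, 0, 1],
    [0, 0, 0, 0.15, 0.037, 0, 1],
    [0, 0, 0, 0.1, 0.0247, 0, 1],
    [0, 0, 0, 0.05, 0.0123, 0, 1],
    [0, 0, 0, 0, 0, 0, 1],
    [0, 0, 0, 0, 0, 0, 1],
  ],
)

```text
clock: 19.38
tcp_pos: [502.1, -55.4, 103.3]
eef_rot: [-0.0, 0.617, 0.787, -0.0]
force: [-0.5, 1.2, -2.0]
width: 0.131
grasp_force: 87.9
```

Call:
servo_tool(
  plan=[
    [0, 0, 0, 0.05, 0.0123, 0, 1],
    [0, 0, 0, 0.05, 0.0123, 0, 1],
  ],
)

```text
clock: 19.62
tcp_pos: [504.2, -54.9, 103.3]
eef_rot: [0.0, 0.617, 0.787, 0.0]
force: [0.7, -0.0, -1.9]
width: 0.122
grasp_force: 87.9
```

Call:
servo_tool(
  plan=[
    [0, 0, 0, 0.03, 0.0074, 0, 1],
    [0, 0, 0, 0.02, 0.0049, 0, 1],
  ],
)

```text
clock: 19.88
tcp_pos: [505.2, -54.6, 103.3]
eef_rot: [-0.0, 0.617, 0.787, 0.0]
force: [0.5, -0.0, -2.2]
width: 0.126
grasp_force: 87.9
```

Call:
servo_tool(
  plan=[
    [0, 0, 0, 0.03, 0.0074, 0, 1],
    [0, 0, 0, 0.02, 0.0049, 0, 1],
  ],
)

```text
clock: 20.12
tcp_pos: [506.2, -54.4, 103.3]
eef_rot: [0.0, 0.617, 0.787, 0.0]
force: [-0.3, 0.1, -1.3]
width: 0.125
grasp_force: 87.9
```

```bash
cat >> h.py <<'E'
def fr(n=6):
    F=[];T=[]
    for i in range(n): robot.read_camera('wrist'); s=robot.state(); F.append(s['force']);T.append(s['tcp_pos'])
    F=np.array(F)-[.25,.07,-1.6]; p=np.mean(T,0)[:2]-[498.4,-8.3]
    print('t',s['clock'],'Fg',F[:,:2]@ex,'mean',F[:,:2].mean(0)@ex,F[:,:2].mean(0)@ey,F[:,2].mean(),'pos',p@ex,p@ey,s['ft_torque'].round(2))
E
python3 -c "
from h import *
fr()"
```

```text
t 20.425 Fg [ 0.08866395 -0.06813839 -0.77833042 -0.37064664 -0.27485594  0.01651322] mean -0.2311323671690481 -0.2708569407906679 -0.005095142003715784 pos -3.4796511192331416 -46.6042578176099 [-0.    0.04 -0.02]
```

Position x ≈ -3.5, no contact yet. On in 0.5 mm steps.

Call:
servo_tool(
  plan=[
    [0, 0, 0, 0.025, 0.0062, 0, 1],
    [0, 0, 0, 0, 0, 0, 1],
  ],
)

```text
clock: 20.68
tcp_pos: [506.7, -54.3, 103.3]
eef_rot: [-0.0, 0.617, 0.787, -0.0]
force: [0.9, 0.3, -1.8]
width: 0.124
grasp_force: 87.9
```

Call:
servo_tool(
  plan=[
    [0, 0, 0, 0.025, 0.0062, 0, 1],
    [0, 0, 0, 0, 0, 0, 1],
  ],
)

```text
clock: 20.92
tcp_pos: [507.2, -54.2, 103.3]
eef_rot: [0.0, 0.617, 0.787, -0.0]
force: [0.4, 0.6, -2.0]
width: 0.129
grasp_force: 87.9
```

```bash
python3 -c "
from h import *
fr()"
```

```text
t 21.225 Fg [-0.92590412 -0.18570421 -0.2174458  -0.9929511  -0.98998422 -0.50004397] mean -0.635338904990465 -0.15066483172993275 0.19343167344892567 pos -2.467795535203308 -46.596601806182505 [ 0.02 -0.03  0.05]
```

Call:
servo_tool(
  plan=[
    [0, 0, 0, 0.025, 0.0062, 0, 1],
    [0, 0, 0, 0, 0, 0, 1],
  ],
)

```text
clock: 21.48
tcp_pos: [507.6, -54.0, 103.2]
eef_rot: [-0.0, 0.617, 0.787, -0.0]
force: [-0.9, 0.4, -1.4]
width: 0.123
grasp_force: 87.9
```

```bash
python3 -c "
from h import *
fr(5)"
```

```text
t 21.725 Fg [-1.1838897  -0.71570864 -0.47752672 -0.07568972 -0.79846185] mean -0.6502553237984301 -0.014658486160791802 0.3307044648849886 pos -2.0332473951662573 -46.523054569756304 [ 0.02  0.12 -0.02]
```

Call:
servo_tool(
  plan=[
    [0, 0, 0, 0.025, 0.0062, 0, 1],
    [0, 0, 0, 0, 0, 0, 1],
  ],
)

```text
clock: 21.98
tcp_pos: [507.8, -53.8, 103.1]
eef_rot: [-0.0, 0.617, 0.787, -0.0]
force: [-2.5, -1.0, -0.6]
width: 0.127
grasp_force: 87.9
```

```bash
python3 -c "
from h import *
fr(5)"
```

```text
t 22.225 Fg [-3.79570422 -2.49919426 -3.85075501 -2.02824129 -2.94560105] mean -3.0238991660038668 1.385887703598319 0.7493970409093439 pos -1.7262153315432176 -46.46491596525454 [0.07 0.53 0.01]
```

Call:
servo_tool(
  plan=[
    [0, 0, 0, 0.01, 0.013, 0, 1],
    [0, 0, 0, 0, 0, 0, 1],
  ],
)

```text
clock: 22.48
tcp_pos: [508.0, -53.7, 103.1]
eef_rot: [-0.0, 0.617, 0.787, -0.0]
force: [-3.4, -0.6, -0.6]
width: 0.122
grasp_force: 88.0
```

```bash
python3 -c "
from h import *
fr(6)"
```

```text
t 22.775 Fg [-4.64344684 -4.63140688 -5.18834327 -5.83389078 -5.31507671 -5.45462586] mean -5.17779839069685 0.045143730399266675 1.1276335541710587 pos -1.5388429005438595 -46.385173732897336 [-0.31  1.07 -0.01]
```

Call:
servo_tool(
  plan=[
    [0, 0, 0, 0.003, 0.0007, 0, 1],
    [0, 0, 0, 0, 0, 0, 1],
    [0, 0, 0, 0, 0, 0, 1],
  ],
)

```text
clock: 23.15
tcp_pos: [508.0, -53.7, 103.1]
eef_rot: [-0.0, 0.617, 0.787, -0.0]
force: [-5.5, -1.6, -0.0]
width: 0.125
grasp_force: 88.0
```

```bash
python3 -c "
from h import *
fr(12)"
```

```text
t 23.75 Fg [-6.44738496 -5.58157437 -4.71712623 -5.28325783 -6.08965455 -5.16363783
 -5.3812896  -5.38901312 -6.14739801 -5.95273874 -5.3856849  -5.67011598] mean -5.600739675145766 -0.29986041335522967 1.3129487488519793 pos -1.511630385682002 -46.37268980210166 [-0.28  1.01  0.03]
```

Call:
servo_tool(
  plan=[
    [0, 0, 0, 0.003, 0.0004, 0, 1],
    [0, 0, 0, 0, 0, 0, 1],
    [0, 0, 0, 0, 0, 0, 1],
    [0, 0, 0, 0, 0, 0, 1],
    [0, 0, 0, 0, 0, 0, 1],
    [0, 0, 0, 0, 0, 0, 1],
    [0, 0, 0, 0, 0, 0, 1],
    [0, 0, 0, 0, 0, 0, 1],
  ],
)

```text
clock: 24.75
tcp_pos: [508.1, -53.7, 103.1]
eef_rot: [-0.0, 0.617, 0.787, -0.0]
force: [-5.6, -1.6, -0.2]
width: 0.125
grasp_force: 88.0
```

```bash
python3 -c "
from h import *
fr(8)"
```

```text
t 25.15 Fg [-6.26892451 -5.80272438 -4.55343903 -5.50876172 -5.91318118 -5.25839258
 -5.85875547 -5.48963043] mean -5.581726163104947 -0.370109948535754 1.4507348767422577 pos -1.4878227001196485 -46.38344462053402 [-0.33  1.13  0.03]
```

Call:
servo_tool(
  plan=[
    [0, 0, 0, -0.017, -0.0042, 0, 1],
    [0, 0, 0, 0, 0, 0, 1],
    [0, 0, 0, 0, 0, 0, 1],
    [0, 0, 0, 0, 0, 0, 1],
    [0, 0, 0, 0, 0, 0, 1],
  ],
)

```text
clock: 25.78
tcp_pos: [508.0, -53.6, 103.2]
eef_rot: [-0.0, 0.617, 0.787, -0.0]
force: [-4.6, -0.4, -2.2]
width: 0.127
grasp_force: 88.0
```

```bash
python3 -c "
from h import *
fr(8)"
```

```text
t 26.175 Fg [-5.88057969 -5.35748454 -4.67371186 -5.52948782 -5.76889499 -6.41120852
 -4.74199219 -6.01877035] mean -5.5477662454506165 -0.021269744665076987 -0.753493275236604 pos -1.5354543628924664 -46.36509468547748 [-0.34  0.95  0.02]
```

Call:
servo_tool(
  plan=[
    [0, 0, 0, -0.017, -0.0042, 0, 1],
    [0, 0, 0, 0, 0, 0, 1],
    [0, 0, 0, 0, 0, 0, 1],
  ],
)

```text
clock: 26.55
tcp_pos: [507.9, -53.7, 103.2]
eef_rot: [0.0, 0.617, 0.787, 0.0]
force: [-2.8, -0.8, -3.6]
width: 0.133
grasp_force: 87.8
```

```bash
python3 -c "
from h import *
fr(16)"
```

```text
t 27.35 Fg [-2.61161513 -2.85640857 -2.9940542  -4.43485848 -3.29621948 -2.56199058
 -2.76160884 -3.02628722 -2.52794863 -2.71097232 -2.82978151 -3.47491819
 -2.33408608 -1.60044326 -3.43159467 -2.8287499 ] mean -2.8925960638612684 0.12192277213880817 -2.5768782582603587 pos -1.6409561427110677 -46.393530475032726 [-0.08  0.49  0.03]
```

Call:
servo_tool(
  plan=[
    [0, 0, 0, -0.485, -0.12, 0, 1],
    [0, 0, 0, -0.485, -0.12, 0, 1],
    [0, 0, 0, 0, 0, 0.5, 1],
    [0, 0, 0, 0, 0, 1, 1],
    [0, 0, 0, 0, 0, 1, 1],
    [0, 0, 0, -0.417, -0.957, 0, 1],
    [0, 0, 0, -0.417, -0.957, 0, 1],
    [0, 0, 0, -0.417, -0.957, 0, 1],
    [0, 0, 0, -0.417, -0.957, 0, 1],
    [0, 0, 0, -0.417, -0.957, 0, 1],
    [0, 0, 0, -0.417, -0.957, 0, 1],
    [0, 0, 0, -0.417, -0.957, 0, 1],
    [0, 0, 0, -0.417, -0.957, 0, 1],
    [0, 0, 0, -0.417, -0.957, 0, 1],
    [0, 0, 0, -0.417, -0.957, 0, 1],
    [0, 0, 0, 0, 0, 0, 1],
    [0, 0, 0, 0, 0, 0, 1],
    [0, 0, 0, 0, 0, 0, 1],
    [0, 0, 0, 0, 0, 0, 1],
  ],
)

```text
clock: 29.72
tcp_pos: [405.3, -249.4, 153.3]
eef_rot: [0.0, 0.616, 0.788, 0.0]
force: [-0.7, -0.4, -1.4]
width: 0.124
grasp_force: 88.1
```

```bash
cat > m.py <<'E'
from h import *
c,s,P=report(); Z=P[...,2]; x0=s['tcp_pos'][:2]; zt=s['tcp_pos'][2]
for lo,hi in((70,56),(56,42),(42,27)):
    m=(np.hypot(P[...,0]-x0[0],P[...,1]-x0[1])<16)&(Z>zt-lo)&(Z<zt-hi); q=P[m]
    d=x0-c['p'][:2]; d/=np.linalg.norm(d); n=np.array([-d[1],d[0]]); l=(q[:,:2]-x0)@n; a=(q[:,:2]-x0)@d
    lm=(np.percentile(l,3)+np.percentile(l,97))/2; print(len(q),'width',np.ptp(l).round(1),'axis',(x0+n*lm+d*(np.median(a[abs(l-lm)<2])+6)).round(2))
q=P[(Z>54)&(Z<62)&(abs(P[...,0]-487)<80)&(abs(P[...,1]+250)<45)]; print('block',len(q),np.median(q[:,2]),cv2.minAreaRect(q[:,:2].astype(np.float32)))
im=wrect(c,470,-250,40,58,400); g=cv2.GaussianBlur(cv2.cvtColor(im,cv2.COLOR_BGR2GRAY),(0,0),2)
k,l,st,ce=cv2.connectedComponentsWithStats((g<0.5*np.median(g)).astype(np.uint8))
print(np.median(g),[(v[2:].tolist(),(470-(e[1]-200)/5).round(1),(-250-(e[0]-200)/5).round(1)) for v,e in zip(st[1:],ce[1:]) if v[4]>300])
cv2.imwrite('pics/w5.png',np.hstack([grid(im,40,10),cv2.resize(c['pixels'][:,:,::-1],(400,300),)[:, :] if 0 else cv2.copyMakeBorder(cv2.resize(c['pixels'][:,:,::-1],(400,300)),0,100,0,0,0)]))
E
python3 m.py
```

```text
t 29.775 tcp [ 405.22 -249.52  153.31] F gauge -0.2932813753401654 -0.7031892247330807 -2.1777468589991194 in go frame -148.27131407815241 -211.86199534156643
115 width 11.2 axis [ 405.49 -250.81]
140 width 10.8 axis [ 405.49 -250.9 ]
54 width 10.1 axis [ 405.56 -251.01]
block 7667 58.61237625791756 ((487.45477294921875, -252.79214477539062), (57.126461029052734, 131.5519256591797), 85.59538269042969)
93.0 [([41, 28, 689], np.float64(458.6), np.float64(-247.9)), ([25, 60, 1132], np.float64(441.5), np.float64(-287.8))]
```

View pics/w5.png

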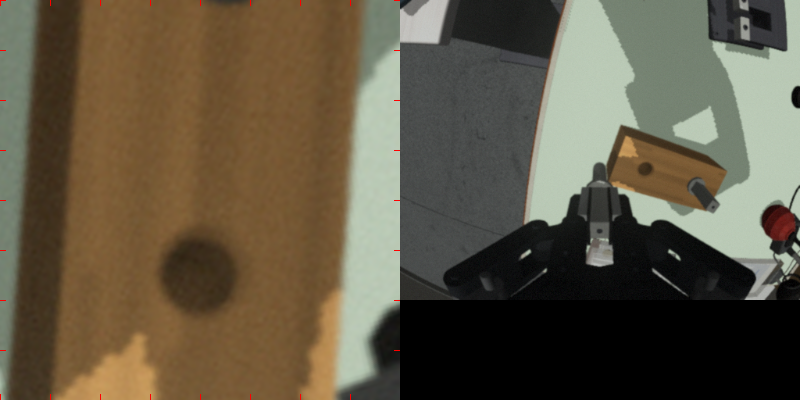

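Tile shows the free hole at (198,273), radius 38 px = 7.6 mm as it must be, i.e. (455.4,-249.8); the journal is upright at (405.5,-250.9). Moving over the hole and lowering.

Call:
servo_tool(
  plan=[
    [0, 0, 0, 0.833, 0.018, 0, 1],
    [0, 0, 0, 0.833, 0.018, 0, 1],
    [0, 0, 0, 0.833, 0.018, 0, 1],
    [0, 0, 0, 0, 0, 0, 1],
    [0, 0, 0, 0, 0, -0.5, 1],
    [0, 0, 0, 0, 0, -0.25, 1],
    [0, 0, 0, 0, 0, 0, 1],
    [0, 0, 0, 0, 0, 0, 1],
    [0, 0, 0, 0, 0, 0, 1],
  ],
)

```text
clock: 30.9
tcp_pos: [455.1, -249.1, 138.6]
eef_rot: [0.0, 0.617, 0.787, -0.0]
force: [-0.5, -0.6, -1.3]
width: 0.123
grasp_force: 88.0
```

Call:
servo_tool(
  plan=[
    [0, 0, 0, 0, 0, -0.1, 1],
    [0, 0, 0, 0, 0, -0.1, 1],
    [0, 0, 0, 0, 0, -0.1, 1],
    [0, 0, 0, 0, 0, 0, 1],
  ],
)

```text
clock: 31.4
tcp_pos: [454.9, -248.8, 132.0]
eef_rot: [-0.0, 0.617, 0.787, 0.0]
force: [0.8, 0.0, -1.6]
width: 0.124
grasp_force: 88.0
```

```bash
python3 -c "
from h import *
fr(5); s=robot.state(); print(s['tcp_pos'],s['force'])"
```

```text
t 31.65 Fg [-0.75261239 -0.13275661 -0.22860007 -0.71225957 -0.96153441] mean -0.5575526140818832 0.10636394029075182 0.2492162801775364 pos -99.786352918031 -223.19284470110372 [-0.01  0.04  0.03]
[ 455.04528394 -248.93759721  132.3578836 ] [-0.75941818  0.1470722  -0.88982349]
```

Call:
servo_tool(
  plan=[
    [0, 0, 0, 0, 0.015, -0.1, 1],
    [0, 0, 0, 0, 0, -0.1, 1],
    [0, 0, 0, 0, 0, -0.1, 1],
    [0, 0, 0, 0, 0, 0, 1],
  ],
)

```text
clock: 32.15
tcp_pos: [454.9, -248.5, 126.0]
eef_rot: [-0.0, 0.617, 0.787, 0.0]
force: [-0.2, -0.9, -0.7]
width: 0.123
grasp_force: 88.0
```

Call:
servo_tool(
  plan=[
    [0, 0, 0, 0, 0, -0.1, 1],
    [0, 0, 0, 0, 0, -0.1, 1],
    [0, 0, 0, 0, 0, -0.1, 1],
    [0, 0, 0, 0, 0, 0, 1],
  ],
)

```text
clock: 32.65
tcp_pos: [454.9, -248.5, 120.0]
eef_rot: [-0.0, 0.617, 0.787, 0.0]
force: [0.4, -0.1, -1.3]
width: 0.126
grasp_force: 88.0
```

```bash
python3 -c "
from h import *
fr(6); s=robot.state(); print(s['tcp_pos'],s['force'])"
```

```text
t 32.95 Fg [-0.42695434 -0.05049104 -0.46175371  0.43982025 -0.22890955  0.06724526] mean -0.11017385588461066 0.10310239349915785 0.22643324317863578 pos -99.71929545186553 -222.9223385507997 [-0.05 -0.02 -0.06]
[ 455.0437718  -248.64912692  120.38690886] [ 0.24080888  0.38783935 -1.40911827]
```

Foot is about 11 mm inside the hole without contact. Lower on: 37 mm to the collar; stop 3 mm short and then creep.

Call:
servo_tool(
  plan=[
    [0, 0, 0, 0, 0, -0.25, 1],
    [0, 0, 0, 0, 0, -0.25, 1],
    [0, 0, 0, 0, 0, -0.25, 1],
    [0, 0, 0, 0, 0, 0, 1],
  ],
)

```text
clock: 33.45
tcp_pos: [454.6, -248.3, 104.6]
eef_rot: [-0.001, 0.617, 0.787, 0.0]
force: [1.2, -0.4, -2.5]
width: 0.124
grasp_force: 88.0
```

Call:
servo_tool(
  plan=[
    [0, 0, 0, 0, 0, -0.25, 1],
    [0, 0, 0, 0, 0, -0.25, 1],
    [0, 0, 0, 0, 0, -0.25, 1],
    [0, 0, 0, 0, 0, -0.2, 1],
    [0, 0, 0, 0, 0, 0, 1],
    [0, 0, 0, 0, 0, 0, 1],
  ],
)

```text
clock: 34.2
tcp_pos: [455.1, -248.7, 86.4]
eef_rot: [0.0, 0.617, 0.787, 0.0]
force: [0.5, 0.5, -1.2]
width: 0.124
grasp_force: 88.0
```

Call:
servo_tool(
  plan=[
    [0, 0, 0, 0, 0, -0.05, 1],
    [0, 0, 0, 0, 0, -0.05, 1],
    [0, 0, 0, 0, 0, 0, 1],
  ],
)

```text
clock: 34.58
tcp_pos: [455.0, -248.6, 84.3]
eef_rot: [-0.0, 0.617, 0.787, 0.0]
force: [-0.5, 0.9, -1.8]
width: 0.122
grasp_force: 88.0
```

```bash
python3 -c "
from h import *
fr(6); s=robot.state(); print(s['tcp_pos'],s['force'])"
```

```text
t 34.875 Fg [-0.1157924  -0.47192054 -0.52072576 -1.31285918 -0.35177515 -0.66786861] mean -0.5734902712326932 0.03217667957754602 -0.19861569947164534 pos -99.72658702782327 -222.88658502332413 [ 0.04  0.01 -0.02]
[ 455.00709789 -248.59642738   84.30201089] [-0.59067672  0.68887973 -1.84137787]
```

Call:
servo_tool(
  plan=[
    [0, 0, 0, 0, 0, -0.025, 1],
    [0, 0, 0, 0, 0, -0.025, 1],
    [0, 0, 0, 0, 0, 0, 1],
  ],
)

```text
clock: 35.25
tcp_pos: [455.1, -248.7, 84.2]
eef_rot: [0.0, 0.617, 0.787, -0.0]
force: [-3.2, 2.4, 7.2]
width: 0.122
grasp_force: 89.5
```

```bash
python3 -c "
from h import *
fr(4); s=robot.state(); print(s['tcp_pos'],s['force'])"
```

```text
t 35.45 Fg [-2.59381739 -2.10406632 -3.32280133 -2.6369755 ] mean -2.6644151368726257 2.6003780102877228 9.015989113833632 pos -99.6587938154043 -222.97194099119898 [ 0.38  0.57 -0.01]
[ 455.08217    -248.64135577   84.15985555] [-2.87545335  1.72830453  6.50635381]
```

Call:
servo_tool(
  plan=[
    [0, 0, 0, 0, 0, -0.02, 1],
    [0, 0, 0, 0, 0, 0, 1],
  ],
)

```text
clock: 35.7
tcp_pos: [455.1, -248.7, 84.1]
eef_rot: [0.0, 0.617, 0.787, -0.0]
force: [-5.0, 3.7, 11.6]
width: 0.127
grasp_force: 90.0
```

```bash
python3 -c "
from h import *
fr(4); s=robot.state(); print(s['tcp_pos'],s['force'])"
```

```text
t 35.9 Fg [-4.151544   -4.42579771 -3.64609482 -4.63590096] mean -4.214834370967546 4.076877748308397 12.770686227659032 pos -99.63554376361232 -223.00160782796598 [ 0.59  0.74 -0.04]
[ 455.10523361 -248.66856495   84.12729177] [-5.19490135  2.78376352 11.29532971]
```

Collar seated (10 N upward at the expected height). Relieve, open, retreat upward.

Call:
servo_tool(
  plan=[
    [0, 0, 0, 0, 0, 0.04, 1],
    [0, 0, 0, 0, 0, 0, 1],
    [0, 0, 0, 0, 0, 0, 0.75],
    [0, 0, 0, 0, 0, 0, 0.65],
    [0, 0, 0, 0, 0, 0, 0.6],
    [0, 0, 0, 0, 0, 0, 0.6],
    [0, 0, 0, 0, 0, 0, 0.6],
    [0, 0, 0, 0, 0, 0.2, 0.6],
    [0, 0, 0, 0, 0, 0.5, 0.6],
    [0, 0, 0, 0, 0, 1, 0.6],
    [0, 0, 0, 0, 0, 1, 0.6],
    [0, 0, 0, 0, 0, 1, 0.6],
    [0, 0, 0, -0.5, 0, 1, 0.6],
    [0, 0, 0, -1, 0, 1, 0.6],
    [0, 0, 0, -1, 0, 0.5, 0.6],
    [0, 0, 0, -1, 0, 0, 0.6],
    [0, 0, 0, -1, 0, 0, 0.6],
    [0, 0, 0, 0, 0, 0, 0.6],
    [0, 0, 0, 0, 0, 0, 0.6],
    [0, 0, 0, 0, 0, 0, 0.6],
  ],
)

```text
clock: 38.4
tcp_pos: [365.6, -248.7, 207.9]
eef_rot: [0.0, 0.616, 0.787, 0.0]
force: [0.1, 0.5, -0.0]
width: 0.398
grasp_force: 0.0
```

Run:
```python
from h import *
for n in('wrist','scene','top'):
    c=wcam() if n=='wrist' else cam(n); P=wcloud(c) if n=='wrist' else cloud(c); Z=P[...,2]
    for x,y in((455.4,-249.5),(519.5,-253.5)):
        q=P[(abs(P[...,0]-x)<14)&(abs(P[...,1]-y)<14)&(Z>102)&(Z<125)]; print(n,(x,y),len(q),len(q)and(q.mean(0).round(1),np.percentile(q[:,2],90).round(1)))
    if n=='wrist': w=cv2.resize(c['pixels'][:,:,::-1],(400,300))
    if n=='scene': d=cv2.resize(c['pixels'][250:370,150:310,::-1],(400,300),interpolation=cv2.INTER_CUBIC)
cv2.imwrite('pics/f.png',np.hstack([w,d])); s=robot.state(); print(s['clock'],s['tcp_pos'],s['grasp_force'])
```

```text
wrist (455.4, -249.5) 215 (array([ 454.3, -249.3,  106.8]), np.float64(108.3))
wrist (519.5, -253.5) 158 (array([ 517.5, -254.6,  106.8]), np.float64(108.5))
scene (455.4, -249.5) 46 (array([ 456.1, -248.3,  106.8]), np.float64(108.8))
scene (519.5, -253.5) 46 (array([ 520. , -254. ,  106.9]), np.float64(108.8))
top (455.4, -249.5) 29 (array([ 455.7, -247. ,  106.7]), np.float64(108.5))
top (519.5, -253.5) 31 (array([ 519.5, -252.1,  107. ]), np.float64(109.4))
38.55 [ 365.32233752 -248.51622007  207.59925555] 0.0
```

View pics/f.png

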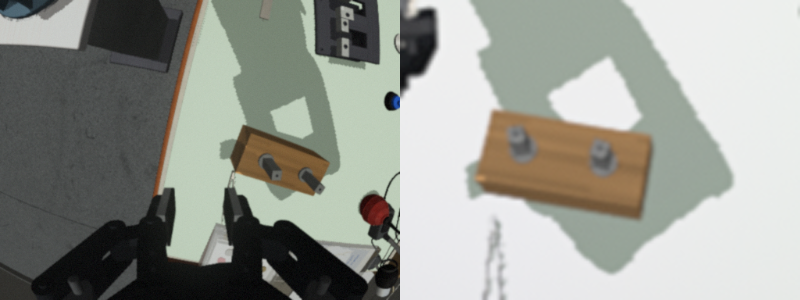

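Both spindles stand upright in the block at (520,145) and (600,155), their heads level at z 107, and the gripper is clear. Handing in.

```bash
python3 -c "
from bench import robot
print(robot.close_job())"
```

```text
the job is handed in; nothing more can be done
None
```

The spindle passed through the go gap into the pocket, was stopped by the no-go lips under a steady push of about 5.6 N for over a second, and now stands released and fully home in the free hole; the job is handed in, but no verdict came back.

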